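# Close the projector's filter bay and hold its cover down

### The arm

A 6-joint arm with a two-finger parallel gripper is mounted at the origin on the work surface. World frame = base frame: x ahead of the robot, y to its left, z up, the work surface at z = 0. Lengths are in m, angles in rad, forces in N, time in s.
With the tool pointing down it reaches from about 0.275 to 0.825 m from the base axis. Payload 4.9 kg.
Tool frame: the origin (TCP) lies midway between the tips of the shut fingers; the grasp point (between the pads) lies 19 mm behind it (grip_point_offset is the distance from the TCP to the grasp point, in m); z points along the fingers, x is the direction in which the jaws open and shut, and the axes are right-handed (so a half turn about z gives the same grasp; the last joint's range is limited). The gripper opens to 85 mm and grips with 20 to 120 N. Pads are 22 mm wide; open, the fingers measure 114 mm over their backs; the gripper's body (76 mm by 85 mm) begins 54 mm behind the grasp point. The pads swing forward as they close: fully open they stand 13 mm farther back than shut.
Start: joints at [-1.464, 0.326, -0.193, 1.052, 0, 1.437], TCP at [0.131, -0.534, 0.231] pointing down, gripper open.
Joint ranges: [-2.65, 2.65], [-0.97, 1.79], [-1.3, 1.35], [-1.93, 2.1], [-1.47, 1.37], [-3.14, 3.14]. Speed limits (rad/s): [2.57, 2.57, 3.14, 3.14, 3.14, 3.14].

### API

Orientations are given as a rotation vector (axis times angle).
In Python, from cell import * gives the robot as it stands. Calls block until the motion is done:
- movep(position, orientation): joint-space move of the TCP to a pose.
- move_l(position, velocity=0.15, rot=None, until_force=None): straight line of the TCP; rot=None keeps the orientation; velocity is the mean speed in m/s. With until_force (N) it stops when the force on the tool has changed by that much, and returns True; else False.
- set_joints(angles): joint-space move.
- let_go() and grab(newtons=None): open the fingers fully, or close them until they stop; newtons is the grip in N (None keeps the last).
- sleep(seconds).
- ik(position, orientation): joint angles nearest the present ones, or None.
- get_state(): the state.
- grab_frame(name): name is "scene" or "top" or "wrist"; returns a dict with "img" (384x512x3 uint8, red, green, blue), "fx", "fy", "cx", "cy" (pixels), "k1" (the pictures are not rectified: a ray, as slopes to the right and down, at radius r is drawn at 1 + k1 r^2 times it, then the intrinsics apply), "cam_to_world" (4x4, takes a point from camera to world coordinates); the wrist camera has in their place "T_tool_cam" (4x4, takes a point from camera to tool coordinates, whose origin is the TCP and whose axes are the tool frame's). Camera axes: x right, y down, z forward; pixel columns grow to the right and rows downward; lengths in m; the calibration is good to about 2 mm. A picture is of the moment at which its call begins: read the wrist's pose just before it. There is no depth.
A pose or a line that the arm cannot do raises MotionError and nothing moves.
- sign_off(): hands the job in, once; it reports no verdict.
Trained networks look in the newest picture that a camera, given by its name, has taken for a name from the list of things; names that differ only in an ending like _2 or _b are one class to them, and where a whole thing is asked for, a point or a joint stands for the part that bears it (a point fixed in the world has none). Each returns a list of dicts, best first, with "score" (0 to 1); they miss things now and then, are a little off and sometimes report something else, mostly with a low value. They report only what shows in the picture. A call takes as long as a camera call.
- spot_in(camera, name): "centre" ([column, row] in pixels, amid what is visible of it).
- silhouettes(camera, name): "mask" (384x512 bool, what is visible of it) and "centre" ([column, row] in pixels, amid what is visible of it).
- tip_of(camera, name): "centre" ([column, row] in pixels: a listed point, or the origin of a listed thing).
The state is a dict: "clock": time; "q": joint angles; "joint_velocities": joint speeds; "tau": joint torques, N m; "position": TCP position; "eef_rot": TCP orientation; "contact_force": force on the tool from outside, world axes, zero at the start; "wrist_torque": the same for the moment, N m; "finger_gap": opening from 0.0 (shut) to 1.0 (fully open).
Only numpy, scipy, OpenCV 4.12 (cv2) and the standard library are available. Lean on these libraries where they do the work, as an engineer would, in place of code of your own. Each camera call takes 0.05 s, during which the arm holds its last target.

### The job

The projector's filter has just been changed and the bay has to be closed. First turn the quarter-turn wing fastener on top of the projector until it lines up with the cover's slot, that is, straight across between the two dark ridges beside it, then pick up the loose cover by its rib and put it on over the bay so that the wing comes up through the slot. Press the cover down flush against the projector's top, squeezing the springy seal, and finish while still holding it pressed there with the gripper (do not let go); leave the remote control, the lens cap and the slide tray where they are.

Things in the scene. Friction and masses are not known exactly. Their poses are not given: they have to be found in the camera images.
- projector: Cream projector, a box 280 mm (x) x 300 mm (y) x 100 mm high with a flat top, fixed to the table. Origin at the centre of its underside. The lens (84 mm across) projects 35 mm from its -x face.
- bay (a point): Centre of the filter bay, an 80 mm (x) x 60 mm (y) opening with a black filter, at the height of the projector's top, 20 mm from the projector's centre towards -x. z up; x points from bay to fastener, away from the lens; y across. The closed cover's axes lie along these.
- seal (a joint): How far the sprung rubber seal is pressed down, m. A black frame 96 x 76 mm outside, 8 mm wide, round the bay, 5 mm proud of the projector's top at 0, flush with it at 0.005. Yields from 4 N, flush at 11 N, springs back when let go.
- fastener (a joint): Angle of the wing fastener about the vertical, rad, counter-clockwise from above, -1.65 to 1.65. 0 = lined up: wing's length along the bay's y axis, in line with the two ridges and the closed cover's slot. Starts turned 0.6 to 1.3 away; stays where left (friction 0.06 N m).
- wing (a point): Centre of the fastener's steel wing: an upright plate 26 mm long (its y), 8 mm thick (its x), reaching 26 mm above the projector's top. The point is 13 mm above that top, on the turning axis, 62 mm from the bay centre along bay x; its axes turn with the wing. Two flat dark ridges on the top, 27 mm from the axis either way along bay y, show the lined-up direction.
- cover_grip (a point): Centre of the loose grey cover's rib, 20 mm above its underside. Plate 160 mm (x) x 100 mm (y) x 5 mm, 0.15 to 0.3 kg, starts flat on the table, rib up. Rib on its middle: 60 mm long (x), 14 thick (y), 30 high. Slot through the plate 16 mm (x) x 36 mm (y), centred 62 mm along +x. Closed and flush, this point is 20 mm straight above the bay centre; only lying on the seal, 25 mm.
- remote: Bystander: black remote control 45 x 140 x 18 mm flat on the table, leave it alone. Origin at the centre of its underside.
- lens_cap: Bystander: black round lens cap, 84 mm across, 14 mm high, on the table, leave it alone. Origin at the centre of its underside.
- slide_tray: Bystander: grey open slide tray 90 x 160 x 45 mm on the table, leave it alone. Origin at the centre of its underside.

How it is judged:
By the outcome, as a careful person would: the job done as asked, in the order asked, and still so for the second after the job is handed in, while the arm keeps its last pose, push and grip.
It also fails if it takes over 54 s, if anything falls off the work surface, if the arm or the gripper's body presses on something with over 40 N, if the wrist force passes 120 N, or if a joint passes its speed limit or range.

## Working session

There is one attempt and no reset: what is moved stays moved. The work goes in short steps, each a Python script; the robot and the scene stay as the last script left them, time stands still between calls to the robot, and variables do not carry over. Pictures are saved under pics/ and viewed, and the job is handed in when it is done.

```bash
ls; mkdir -p pics
python3 - <<'E'
from cell import *
import cv2
s=get_state();print(s)
for n in ["scene","top","wrist"]:
    f=grab_frame(n);cv2.imwrite(f"pics/{n}0.png",f["img"][:,:,::-1]);print(n,f["fx"],f["fy"],f["cx"],f["cy"],f["k1"],f.get("cam_to_world",f.get("T_tool_cam")))
    for o in ["bay","wing","cover_grip"]:
        print(o,[(r["centre"],round(r["score"],2)) for r in tip_of(n,o)[:2]])
E
```

```text
pics
{'clock': 0.0, 'q': array([-1.46418490e+00,  3.26938763e-01, -1.93601719e-01,  1.05197350e+00,
       -1.32530621e-05,  1.43662760e+00]), 'joint_velocities': array([-0.00045015, -0.0006827 ,  0.00099452,  0.00115899,  0.00114527,
        0.00026459]), 'tau': array([-1.35872669e-03, -4.43398225e+01,  2.62440223e+01,  1.53821247e-02,
       -1.53914402e-04, -4.79618180e-06]), 'position': array([ 0.13111473, -0.53354533,  0.23049784]), 'eef_rot': array([-2.47119431e+00,  1.93781405e+00,  1.89555381e-03]), 'contact_force': array([-0.29066564, -0.88979942,  0.80904325]), 'wrist_torque': array([-0.03266705,  0.04949087,  0.02243717]), 'finger_gap': 0.9956695408249138}
scene 347.83918563837227 347.83918563837227 259.9208281361656 192.3311219939806 -0.08965841490058776 [[ 8.53994510e-01  4.46451596e-01 -2.67159781e-01  7.91160789e-01]
 [ 5.20281399e-01 -7.33598815e-01  4.37195659e-01 -5.37156093e-01]
 [-8.01398844e-04 -5.12360957e-01 -8.58769822e-01  9.23346025e-01]
 [ 0.00000000e+00  0.00000000e+00  0.00000000e+00  1.00000000e+00]]
bay []
wing [([332.3, 138.2], 0.59)]
cover_grip [([224.4, 211.4], 0.76)]
top 384.54116578046245 384.54116578046245 252.68629888990787 190.86413255844136 -0.1267848310016463 [[-0.01355791 -0.99762112  0.06758901  0.46105049]
 [-0.99966118  0.01502563  0.02125452 -0.11511729]
 [-0.02221953 -0.06727795 -0.99748683  1.11589194]
 [ 0.          0.          0.          1.        ]]
bay [([164.9, 172.8], 0.91)]
wing [([164.2, 151.6], 0.53)]
cover_grip [([289.4, 219.8], 0.76)]
wrist 290.2835897197124 290.2835897197124 255.66937457985958 196.25884057935136 -0.03950337615925137 [[ 9.99999846e-01 -1.42041503e-04  5.37099800e-04  8.15547447e-04]
 [-1.56482529e-05  9.59179083e-01  2.82799376e-01 -7.24447758e-02]
 [-5.55344142e-04 -2.82799341e-01  9.59178932e-01 -1.42812302e-01]
 [ 0.00000000e+00  0.00000000e+00  0.00000000e+00  1.00000000e+00]]
bay []
wing []
cover_grip []
```

View pics/top0.png

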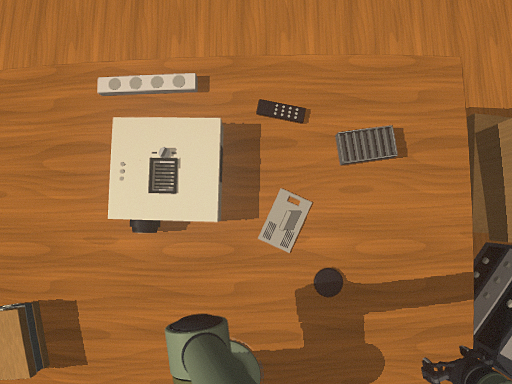

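View pics/scene0.png

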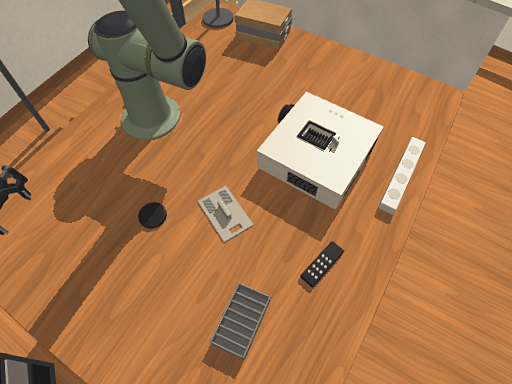

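```bash
cat > h.py <<'E'
from cell import *
import numpy as np, cv2
from scipy.spatial.transform import Rotation as R
def pose(s):
    T=np.eye(4);T[:3,:3]=R.from_rotvec(s["eef_rot"]).as_matrix();T[:3,3]=s["position"];return T
def frame(n):
    s=get_state();f=grab_frame(n)
    f["T"]=f["cam_to_world"] if n!="wrist" else pose(s)@f["T_tool_cam"]
    return f
def K(f): return np.array([[f["fx"],0,f["cx"]],[0,f["fy"],f["cy"]],[0,0,1.]])
def w(f,px,z):
    p=cv2.undistortPoints(np.array([[px]],float),K(f),np.array([f["k1"],0,0,0.]))[0,0]
    d=f["T"][:3,:3]@np.array([p[0],p[1],1]);o=f["T"][:3,3]
    return o+d*(z-o[2])/d[2]
def proj(f,P):
    Ti=np.linalg.inv(f["T"]);c=np.atleast_2d(P)@Ti[:3,:3].T+Ti[:3,3]
    return cv2.projectPoints(c,np.zeros(3),np.zeros(3),K(f),np.array([f["k1"],0,0,0.]))[0][:,0]
def rot(a): # tool down, tool x at world angle a
    return R.from_matrix(np.array([[np.cos(a),np.sin(a),0],[np.sin(a),-np.cos(a),0],[0,0,-1]])).as_rotvec()
def save(f,n,s=1): cv2.imwrite(f"pics/{n}.png",cv2.resize(f["img"][:,:,::-1],None,fx=s,fy=s))
E
python3 - <<'E'
from h import *
t=frame("top");s=frame("scene")
print("bay",w(t,[164.9,172.8],.1))
print("wing",w(t,[164.2,151.6],.113),w(s,[332.3,138.2],.113))
print("grip",w(t,[289.4,219.8],.02),w(s,[224.4,211.4],.02))
print("proj corners",[w(t,p,.1).round(3) for p in ([113,117],[222,118],[218,222],[107,218])])
print("cover corners",[w(t,p,.005).round(3) for p in ([283,188],[313,204],[290,252],[258,238])])
print("slot",w(t,[293,200],.005), R.from_rotvec(get_state()["eef_rot"]).as_matrix())
for c in [t]:
  cv2.imwrite("pics/top_z.png",cv2.resize(c["img"][130:200,130:200,::-1],None,fx=8,fy=8,interpolation=cv2.INTER_CUBIC))
E
```

```text
bay [0.58213188 0.14199923 0.1       ]
wing [0.63756508 0.14098083 0.113     ] [0.62646268 0.15068788 0.113     ]
grip [ 0.45132282 -0.19499991  0.02      ] [ 0.45503858 -0.1870107   0.02      ]
proj corners [array([0.741, 0.291, 0.1  ]), array([ 0.728, -0.013,  0.1  ]), array([ 0.449, -0.001,  0.1  ]), array([0.462, 0.303, 0.1  ])]
cover corners [array([ 0.543, -0.179,  0.005]), array([ 0.496, -0.265,  0.005]), array([ 0.359, -0.196,  0.005]), array([ 0.4  , -0.105,  0.005])]
slot [ 0.50811808 -0.20757051  0.005     ] [[ 2.38457081e-01 -9.71153037e-01  1.00795494e-05]
 [-9.71153036e-01 -2.38457081e-01 -2.36286438e-05]
 [ 2.53505691e-05 -4.15436755e-06 -1.00000000e+00]]
```

View pics/top_z.png

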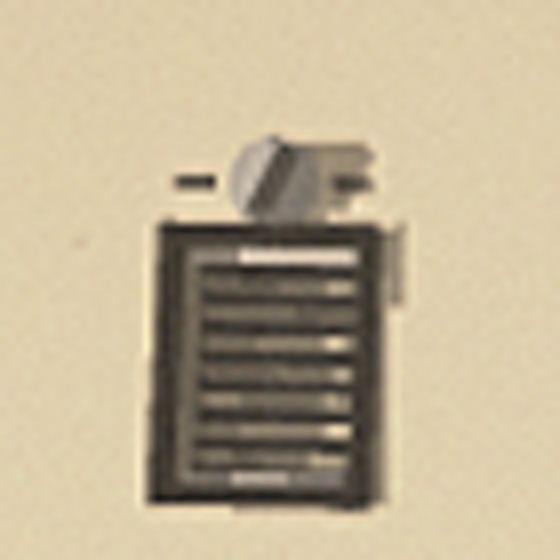

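The top view shows the projector at yaw ≈ -0.04, the wing at about (165,152) turned roughly +0.9, and the cover with its slot end up-right at (293,200). Next I'll look with the wrist camera.

Run:
```python
from h import *
movep([0.625,0.143,0.24],rot(0.8)); sleep(0.3)
f=frame("wrist");save(f,"w1",1.5)
for o in ["bay","wing"]: 
    for r in tip_of("wrist",o)[:2]: print(o,r,w(f,r["centre"],.1 if o=="bay" else .113))
print(get_state()["clock"],get_state()["position"])
np.savez("w1.npz",**f)
```

```text
bay {'centre': [221.4, 146.4], 'score': 0.64} [0.57483035 0.14512343 0.1       ]
wing {'centre': [265.7, 196.1], 'score': 0.72} [0.6379768  0.14357083 0.113     ]
4.0917 [0.62502243 0.14288571 0.24000801]
```

View pics/w1.png

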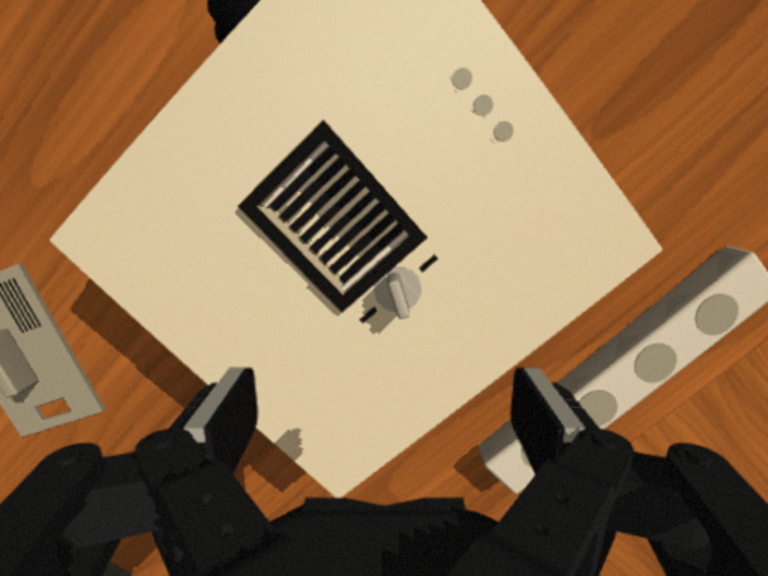

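Run:
```python
from h import *
f=dict(np.load("w1.npz"))
c=np.array([w(f,np.array(p)/1.5,.105) for p in [(324,121),(427,237),(341,313),(238,207)]])
print(c.round(4), c.mean(0)); x=(c[1]+c[2]-c[0]-c[3])/2; print(np.linalg.norm(x),np.arctan2(x[1],x[0]))
y=(c[0]+c[1]-c[2]-c[3])/2; print(np.linalg.norm(y),np.arctan2(-y[0],y[1]))
r=[w(f,np.array(p)/1.5,.1) for p in [(429,263),(368,315)]];d=r[0]-r[1];print("ridges",r,(r[0]+r[1])/2,np.linalg.norm(d),np.arctan2(-d[0],d[1]))
r=[w(f,np.array(p)/1.5,.126) for p in [(394,277),(404,317)]];d=r[0]-r[1];print("wing",r,(r[0]+r[1])/2,np.linalg.norm(d),np.arctan2(-d[0],d[1]))
cv2.imwrite("pics/w1z.png",cv2.resize(f["img"][160:230,225:305,::-1],None,fx=8,fy=8,interpolation=cv2.INTER_CUBIC))
```

```text
[[0.5305 0.1848 0.105 ]
 [0.6249 0.1816 0.105 ]
 [0.6224 0.1052 0.105 ]
 [0.5277 0.1091 0.105 ]] [0.57638204 0.14515952 0.105     ]
0.09466686572881276 -0.0377701186182279
0.07611479088673617 -0.03524443969446171
ridges [array([0.63955682, 0.17060002, 0.1       ]), array([0.63724972, 0.11586237, 0.1       ])] [0.63840327 0.1432312  0.1       ] 0.05478624192688223 -0.04212335022639498
wing [array([0.62508208, 0.15143823, 0.126     ]), array([0.64804072, 0.13808042, 0.126     ])] [0.6365614  0.14475933 0.126     ] 0.026561825160366526 1.0438510984519345
```

View pics/w1z.png

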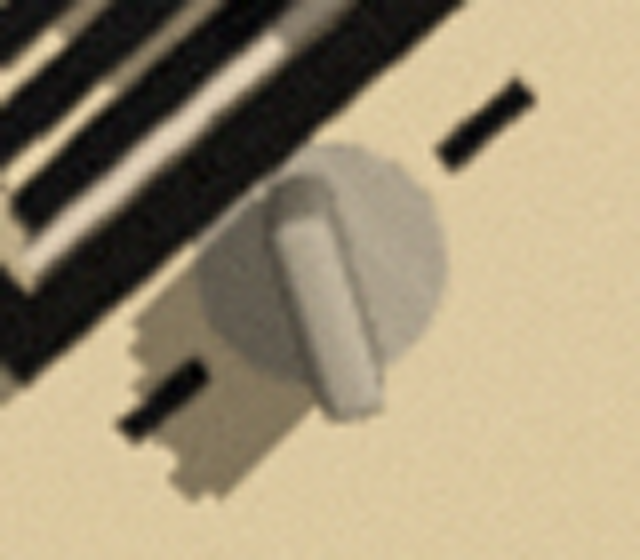

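```bash
python3 - <<'E'
from h import *
a=1.04;p=[0.6378,0.1436]
movep(p+[0.17],rot(a))
print(move_l(p+[0.110],0.08,until_force=8)); print(get_state()["position"])
grab(30); s=get_state();print(s["finger_gap"],s["contact_force"],s["position"])
f=frame("wrist");save(f,"w2")
for b in (0.68,0.32,-0.04):
    move_l(p+[0.110],0.05,rot=rot(b)); s=get_state();print(s["clock"],s["finger_gap"],s["contact_force"],s["wrist_torque"],s["position"])
f=frame("wrist");save(f,"w3")
E
cd pics; python3 -c "
import cv2,numpy as np
cv2.imwrite('w23.png',cv2.resize(np.hstack([cv2.imread('w2.png'),cv2.imread('w3.png')]),None,fx=.78,fy=.78))"
```

```text
False
[0.63822708 0.14365422 0.11048479]
0.08366236455534132 [-1.35477527 -0.69055401  1.84622728] [0.63772454 0.14349419 0.1101461 ]
6.625 0.08599276860182811 [-3.36155856 -2.01691211  4.06985384] [-0.43453785  0.56947363 -0.07575859] [0.63751757 0.14325911 0.11013215]
7.1333 0.08616393167503453 [-3.56009008 -2.66503242  6.22386544] [-0.65051328  0.86801757 -0.10714413] [0.63730643 0.1431262  0.11012351]
7.6417 0.0860547362554235 [-4.76639863 -3.37912184  6.86216834] [-0.69963709  1.0490233  -0.03879133] [0.6369051  0.14308019 0.1100699 ]
```

View pics/w23.png

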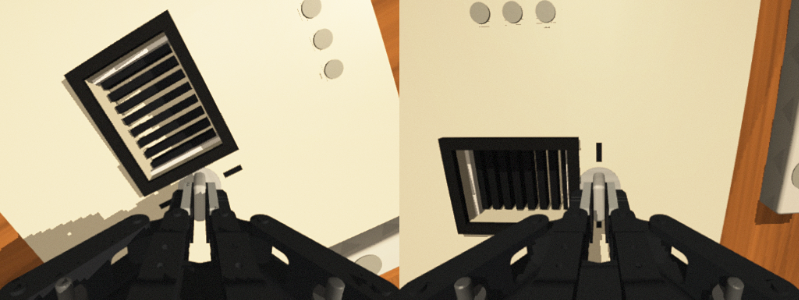

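The wing is clamped and turned to line up with the ridges. I'll release it, check, then move to the cover.

Run:
```python
from h import *
let_go()
move_l([0.6378,0.1436,0.22],0.2); sleep(0.2)
f=frame("wrist");np.savez("w4.npz",**f)
cv2.imwrite("pics/w4.png",cv2.resize(f["img"][60:260,130:330,::-1],None,fx=3,fy=3,interpolation=cv2.INTER_CUBIC))
movep([0.4495,-0.187,0.2],rot(1.10)); sleep(0.3)
f=frame("wrist");np.savez("w5.npz",**f);save(f,"w5",1.5)
for r in tip_of("wrist","cover_grip")[:2]: print(r,w(f,r["centre"],.02))
print(get_state()["clock"],get_state()["q"])
```

```text
{'centre': [257.2, 175.2], 'score': 0.69} [ 0.44996084 -0.18524407  0.02      ]
11.35 [-5.45488841e-01  2.35520918e-01 -4.02375240e-01  9.32941362e-01
  1.10037398e-05 -7.51100916e-02]
```

View pics/w4.png

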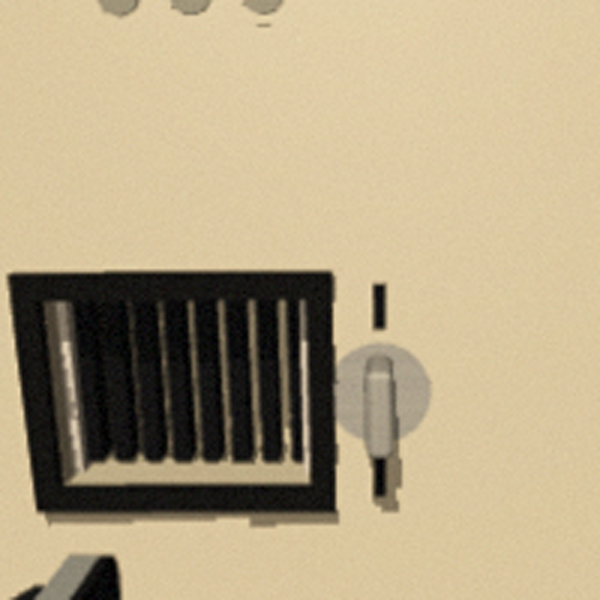

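View pics/w5.png

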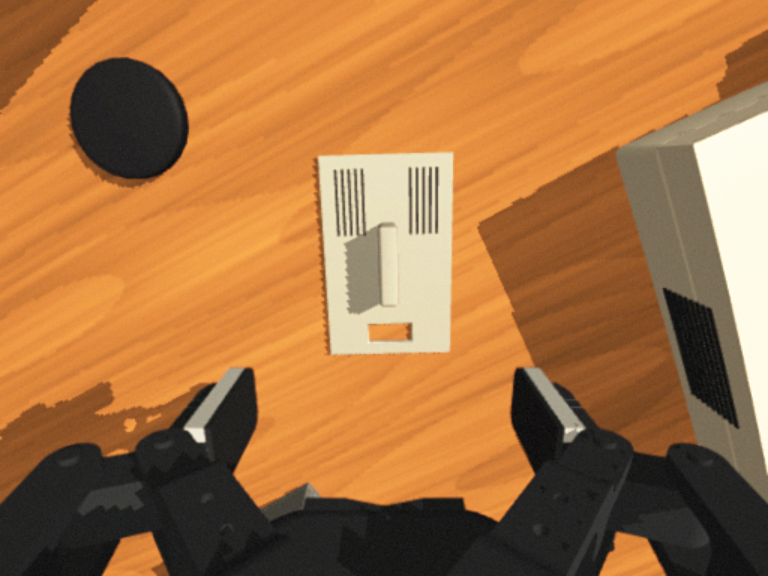

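Run:
```python
from h import *
f=dict(np.load("w4.npz")); g=lambda p:np.array([130+p[0]/3,60+p[1]/3])
c=np.array([w(f,g(p),.105) for p in [(10,273),(332,272),(336,511),(40,513)]])
print(c.round(4),c.mean(0)); x=(c[1]+c[2]-c[0]-c[3])/2;y=(c[0]+c[1]-c[2]-c[3])/2
print(np.linalg.norm(x),np.arctan2(x[1],x[0]),np.linalg.norm(y),np.arctan2(-y[0],y[1]))
r=[w(f,g(p),.1) for p in [(380,306),(380,478)]];d=r[0]-r[1];print("ridges",(r[0]+r[1])/2,np.linalg.norm(d),np.arctan2(-d[0],d[1]))
r=[w(f,g(p),.126) for p in [(379,371),(378,456)]];d=r[0]-r[1];print("wing",(r[0]+r[1])/2,np.linalg.norm(d),np.arctan2(-d[0],d[1]))
f=dict(np.load("w5.npz"))
c=np.array([w(f,np.array(p)/1.5,.005) for p in [(319,156),(453,153),(450,352),(331,354)]])
print("cover",c.round(4),c.mean(0)); x=(c[2]+c[3]-c[0]-c[1])/2;y=(c[1]+c[2]-c[0]-c[3])/2
print(np.linalg.norm(x),np.arctan2(x[1],x[0]),np.linalg.norm(y),np.arctan2(-y[0],y[1]))
c=np.array([w(f,np.array(p)/1.5,.005) for p in [(369,323),(411,323),(412,341),(369,342)]]);print("slot",c.mean(0))
c=np.array([w(f,np.array(p)/1.5,.03) for p in [(388,225),(388,304)]]);print("rib",c,c.mean(0))
```

```text
[[0.5304 0.1851 0.105 ]
 [0.6256 0.1814 0.105 ]
 [0.6227 0.1057 0.105 ]
 [0.5278 0.1085 0.105 ]] [0.57661589 0.14518294 0.105     ]
0.09507197742216864 -0.034649048135290614 0.0761897254560938 -0.03550651049976668
ridges [0.63811433 0.14216382 0.1       ] 0.05549809517075298 -0.03905109089535991
wing [0.63771557 0.14368965 0.126     ] 0.02503448207015775 -0.05079568000999102
cover [[ 0.3581 -0.1943  0.005 ]
 [ 0.4012 -0.1046  0.005 ]
 [ 0.546  -0.1731  0.005 ]
 [ 0.5021 -0.2634  0.005 ]] [ 0.45186552 -0.18384216  0.005     ]
0.15996834239725116 -0.4446604378003984 0.09996863030100137 -0.450269684845121
slot [ 0.50724031 -0.21000359  0.005     ]
rib [[ 0.4240106  -0.17040079  0.03      ]
 [ 0.47704551 -0.19715341  0.03      ]] [ 0.45052806 -0.1837771   0.03      ]
```

Run:
```python
from h import *
a=1.124;p=[0.4514,-0.1838]
movep(p+[0.08],rot(a))
print(move_l(p+[0.010],0.08,until_force=8)); print(get_state()["position"],get_state()["finger_gap"])
grab(80); sleep(0.2); s=get_state();print(s["finger_gap"],s["contact_force"],s["position"])
move_l(p+[0.16],0.12); sleep(0.2)
s=get_state();print(s["clock"],s["finger_gap"],s["contact_force"],s["wrist_torque"],s["position"])
f=frame("wrist");save(f,"w6",1.5);np.savez("w6.npz",**f)
```

```text
False
[ 0.45180392 -0.18404084  0.01042173] 1.0026314293816703
0.1464685116601444 [-0.38458819  1.03167144  5.08271394] [ 0.45149608 -0.18389354  0.01031417]
15.3833 0.14255145315044584 [ 0.43496201 -0.19806233 -2.16686456] [ 0.03345004 -0.0196393  -0.00903854] [ 0.4510901  -0.18364123  0.15946528]
```

View pics/w6.png

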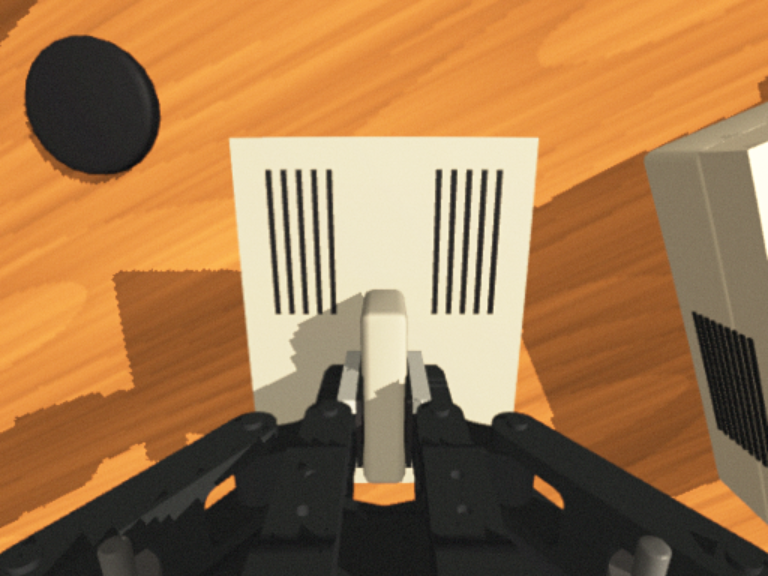

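Run:
```python
from h import *
f=dict(np.load("w6.npz")); s=get_state();P=s["position"];T=pose(s)
for z in (P[2]-.005,):
    c=np.array([w(f,np.array(p)/1.5,z) for p in [(230,138),(539,137)]])
    print(((c-P)@T[:3,:3]).round(4))
```

```text
[[-0.05   -0.0803  0.0051]
 [ 0.0498 -0.0806  0.0051]]
```

Run:
```python
from h import *
a=1.533;p=[0.5764,0.1453]
move_l([0.4514,-0.1838,0.21],0.15)
movep(p+[0.20],rot(a))
move_l(p+[0.146],0.1); sleep(0.4)
s=get_state();print(s["clock"],s["finger_gap"],s["contact_force"],s["wrist_torque"],s["position"],s["eef_rot"]-rot(a))
f=frame("wrist");save(f,"w7",1.5);np.savez("w7.npz",**f)
for n in("scene","top"):
    f=frame(n);np.savez(n+"7.npz",**f);save(f,n+"7")
f=np.load("scene7.npz")["img"][90:190,260:390,::-1];cv2.imwrite("pics/s7z.png",cv2.resize(f,None,fx=6,fy=6,interpolation=cv2.INTER_CUBIC))
```

```text
18.3333 0.1492529573396387 [-0.17016428 -0.20566136 -2.25505471] [ 0.03831684 -0.02515574  0.0264793 ] [0.57655938 0.14537924 0.14634507] [-0.00035144 -0.00010233  0.00073511]
```

View pics/w7.png

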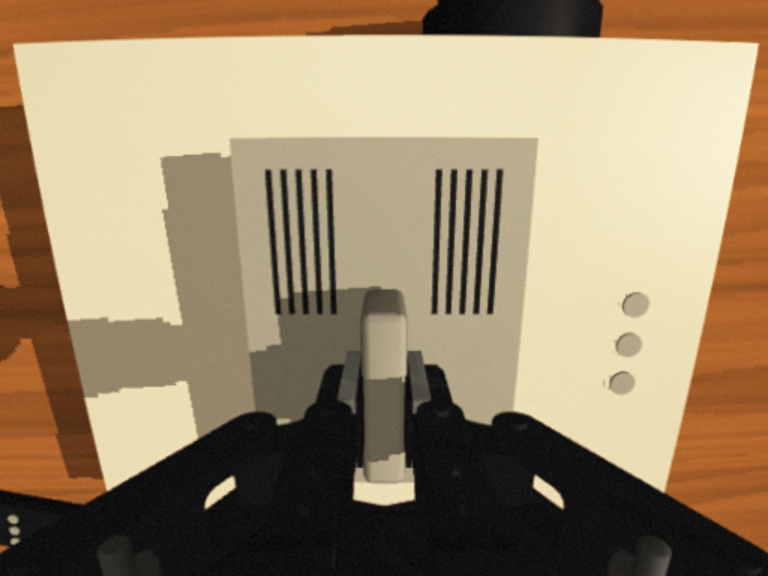

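View pics/s7z.png

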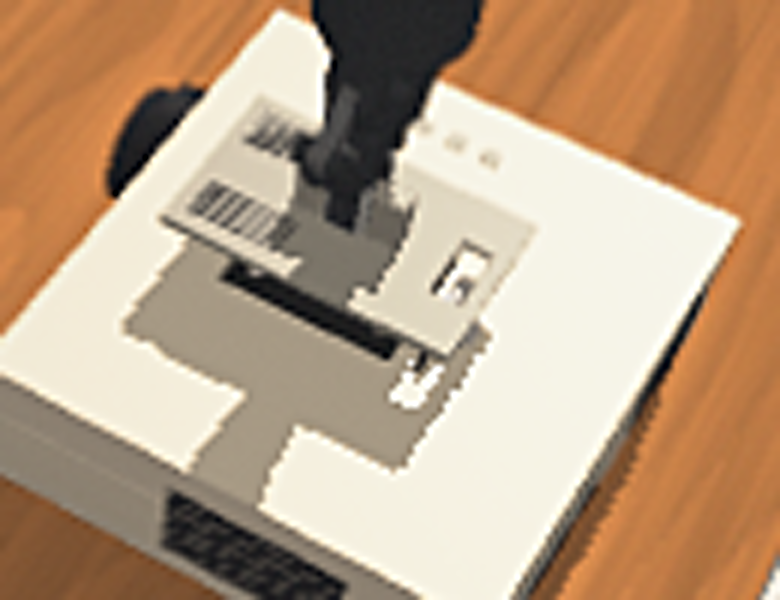

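Cover is above the bay, its slot over the wing (zoom ~(465,280)). I'll descend with a force guard.

Run:
```python
from h import *
p=[0.5764,0.1453]
def st(): 
    s=get_state();print(round(s["clock"],2),s["finger_gap"].round(4),s["contact_force"].round(2),s["wrist_torque"].round(2),s["position"].round(4))
print(move_l(p+[0.1175],0.03,until_force=5));st()
sleep(.2);st()
for n in("scene","top"):
    f=frame(n);np.savez(n+"8.npz",**f)
f=np.load("scene8.npz")["img"][90:190,260:390,::-1];cv2.imwrite("pics/s8z.png",cv2.resize(f,None,fx=6,fy=6,interpolation=cv2.INTER_CUBIC))
```

```text
FalseTraceback (most recent call last):
  File "<stdin>", line 5, in <module>
  File "<stdin>", line 4, in st
AttributeError: 'float' object has no attribute 'round'
```

Reached the height with no contact, so the wing is in the slot. Now pressing in steps.

Run:
```python
from h import *
p=[0.5764,0.1453]
def st(): 
    s=get_state();print(round(s["clock"],2),round(s["finger_gap"],4),s["contact_force"].round(2),s["wrist_torque"].round(2),s["position"].round(4));return s
st()
f=frame("scene")["img"][90:190,260:390,::-1];cv2.imwrite("pics/s8z.png",cv2.resize(f,None,fx=6,fy=6,interpolation=cv2.INTER_CUBIC))
for z in (0.115,0.113,0.111,0.110,0.109,0.108,0.107,.106,.105,.104):
    move_l(p+[z],0.03); sleep(.15); print(z,end=" ");s=st()
    if s["contact_force"][2]>17: break
f=frame("scene")["img"][90:190,260:390,::-1];cv2.imwrite("pics/s9z.png",cv2.resize(f,None,fx=6,fy=6,interpolation=cv2.INTER_CUBIC))
```

```text
19.58 0.1436 [-0.17 -0.59 -1.69] [ 0.02 -0.01 -0.01] [0.5766 0.1453 0.1177]
0.115 20.03 0.1462 [0.86 0.24 0.68] [ 0.05 -0.13  0.  ] [0.5769 0.1454 0.1153]
0.113 20.43 0.1458 [ 0.63 -0.16  4.02] [-0.01 -0.12  0.03] [0.5769 0.1454 0.1134]
0.111 20.83 0.1474 [ 0.76 -0.09  7.02] [-0.    0.01  0.04] [0.5769 0.1454 0.1116]
0.11 21.23 0.1466 [-0.89 -0.1   7.91] [-0.01  0.1  -0.05] [0.5769 0.1454 0.1108]
0.109 21.63 0.1495 [-1.73 -0.12 10.55] [-0.07  0.41  0.03] [0.5769 0.1453 0.1103]
0.108 22.03 0.1457 [-4.55 -0.82 16.65] [-0.15  0.9  -0.02] [0.5769 0.1454 0.1103]
0.107 22.43 0.1514 [-6.65 -0.81 24.27] [-0.22  1.45  0.01] [0.5769 0.1454 0.1103]
```

View pics/s9z.png

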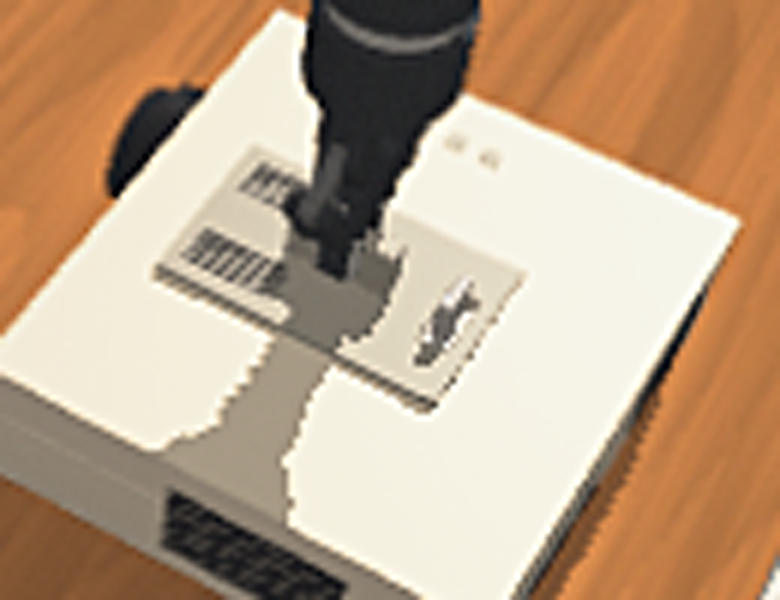

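Run:
```python
from h import *
sleep(0.5);s=get_state();print(s["clock"],s["finger_gap"],s["contact_force"],s["position"],s["eef_rot"]-rot(1.533))
f=frame("top");save(f,"top9",1.5)
```

```text
22.9833 0.14524753222697284 [-7.17973347 -0.28627591 23.61329763] [0.57695845 0.14536587 0.11031407] [-0.0014653  -0.00109425  0.00308837]
```

View pics/top9.png

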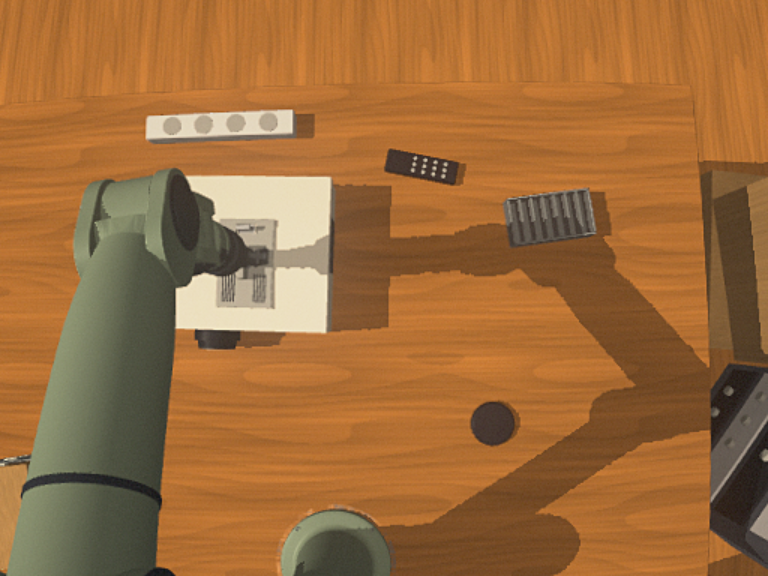

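The cover lies square over the bay, with the wing showing in its slot at about (250,228). The remote (422,167), tray (550,217) and cap (493,423) haven't moved.

```bash
python3 -c "
from cell import *
sign_off()"
```

```text
the job is handed in; nothing more can be done
```

The bay is closed: the cover is on flush with the wing up through its slot. I handed the job in with the gripper still holding it pressed down.

- **Fastener:** I turned the wing about 1.08 rad to line up with the ridges. A wrist picture afterwards put it within about 0.01 rad of them.
- **Cover:** I picked it up by its rib with an 80 N grip. It went down over the wing with no contact before the seal.
- **Pressing:** The downward travel stopped hard with the gripper at z = 0.1103 m. That is 100 mm, the projector's height, above where I gripped the cover on the table, so the cover is flush. The push held steady at about 24 N; the seal needs 11 N to be flush.
- **Other things:** The last top picture shows the remote, lens cap and slide tray where they started.
- **Time and checks:** The clock read about 23 s at the last check, and no check failed or disagreed. A sideways force of about 7 N was present during the press, and the cover's position held steady under it.

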